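# Set out the fixings beside the two bench pads

## Task

Set out the fixings for the next repair: the orange screw box flat on the middle of the blue pad and squared up with it, the green screw box upright on the middle of the orange one and squared up with it, and the black tape roll lying flat on the middle of the yellow pad. Lay the red-capped marker just to the right of the yellow pad (right as the robot sees it), parallel to the pad's right-hand edge, level with the middle of that edge and with a gap of about 25 mm. At the start the tape roll lies on the orange box; leave the black-capped marker, the masking tape and the tape measure where they are.

Things in the scene. Friction and masses are not known exactly. Their poses are not given: they have to be found in the camera images.
- orange_box: Low orange carton of screws, 85 (x) x 60 (y) x 38 mm high, 0.3 to 0.55 kg. Origin: centre of its underside (within 2 mm), z up. Grip it across the 60 mm width (along its y). Its flat top is 38 mm above the origin; at the start the black tape roll lies on it. (Not the tall upright orange case at the back.)
- green_box: Green carton of screws, 45 (x) x 68 (y) x 50 mm high, 0.3 to 0.55 kg. Origin: centre of its underside (within 2 mm), z up. Grip it across the 45 mm width (along its x). It goes on top of the orange box. Trays on the wall overhang the worktop's back edge: lift things no higher than needed here.
- black_tape: Roll of black adhesive tape with a brown core, lying flat: a ring of 64 mm outer diameter, core hole about 30 mm, 19 mm high, 80 g. Origin: centre of its underside, z up. It can be gripped across its outer diameter. Starts on top of the orange box, so its underside is then at 38 mm.
- red_marker: White felt marker with a red cap, lying: 130 mm long (along its y), 16 mm thick, 18 g. Origin: under its middle, on the surface it lies on, z up at the start. Grip across the barrel (along its x).
- blue_pad: Blue rubber pad fixed to the worktop, 100 x 100 mm, 3 mm thick with fine ribs. Origin: centre of its underside, on the worktop; x points roughly away from the robot, y roughly to the robot's left, axes along its edges.
- yellow_pad: Yellow rubber pad fixed to the worktop, 100 x 100 mm, 3 mm thick with fine ribs. Origin: centre of its underside, on the worktop; x points roughly away from the robot, y roughly to the robot's left, axes along its edges. Its right-hand edge is at y = -50 mm; the red marker goes beside that edge, on the bare worktop.
- black_marker: White felt marker with a black cap, lying: 130 mm long (along its y), 16 mm thick. Origin: under its middle. Not part of the job: leave it.
- masking_tape: Roll of beige masking tape lying flat, 96 mm outer diameter, 24 mm high. Origin: centre of its underside. Not part of the job: leave it.
- tape_measure: Yellow and black pocket tape measure standing upright, 46 x 89 x 68 mm high. Origin: centre of its underside. Not part of the job: leave it.
Mind the look-alikes: they are no part of the job. Of the things that look like the green_box, take the one that is farthest from the robot's base at the start.

How it is judged:
At the end, for the whole second after the job is handed in: Orange box flat on blue pad, black roll flat on yellow pad (15 mm); green box upright on orange box (12 mm); boxes square within 0.2 rad, any quarter turn; red marker on worktop right of yellow pad, gap 10-40 mm, level with its centre (15 mm), parallel (0.2 rad); all released, at rest (horizontal distance between orange_box and blue_pad below 0.015 m and height (world z) of each of orange_box, black_tape below 0.012 m and angle between each of orange_box, green_box, black_tape's own z axis and vertical below 0.1 rad and (angle between the x axis of orange_box and the x axis of blue_pad, either way round below 0.2 rad or angle between the x axis of orange_box and the y axis of blue_pad, either way round below 0.2 rad) and horizontal distance between green_box and orange_box below 0.012 m and z of green_box in the frame of orange_box between 0.03 and 0.048 m and (angle between the x axis of green_box and the x axis of orange_box, either way round below 0.2 rad or angle between the x axis of green_box and the y axis of orange_box, either way round below 0.2 rad) and horizontal distance between black_tape and yellow_pad below 0.015 m and x of red_marker in the frame of yellow_pad between -0.015 and 0.015 m and y of red_marker in the frame of yellow_pad between -0.098 and -0.068 m and height (world z) of red_marker below 0.018 m and angle between the y axis of red_marker and the x axis of yellow_pad, either way round below 0.2 rad and linear speed of each of orange_box, green_box, black_tape, red_marker below 0.02 m/s and angular speed of each of orange_box, green_box, black_tape, red_marker below 0.2 rad/s); the robot touches nothing.
It fails at once if the black-capped marker is displaced by more than 30 mm (distance of black_marker from where it was at the start of the episode above 0.03 m).
It fails at once if the masking tape roll is displaced by more than 30 mm (distance of masking_tape from where it was at the start of the episode above 0.03 m).
It fails at once if the tape measure is displaced by more than 30 mm (distance of tape_measure from where it was at the start of the episode above 0.03 m).
It also fails if it takes over 112 s, if anything falls off the work surface, if the arm or the gripper's body presses on something with over 40 N, if the wrist force passes 120 N, or if a joint passes its speed limit or range.

## Robot

A 7-joint arm with a two-finger parallel gripper is mounted at the origin on a cart in front of the work surface, level with it; the furniture and walls round the work are solid. World frame = base frame: x ahead of the robot, y to its left, z up, the work surface at z = 0. Lengths are in m, angles in rad, forces in N, time in s.
With the tool pointing down it reaches from about 0.35 to 0.9 m from the base axis. Payload 8.1 kg.
Tool frame: the origin (TCP) lies midway between the tips of the shut fingers; the grasp point (between the pads) lies 19 mm behind it; z points along the fingers, y is the line along which they close (so a half turn about z gives the same grasp; the last joint's range is limited). The gripper opens to 92 mm and grips with 3 to 60 N. Pads are 19 mm wide; open, the fingers measure 130 mm over their backs; the gripper's body (75 mm by 190 mm) begins 47 mm behind the grasp point.
Start: joints at [1.246, 0.434, 0.025, 1.573, -0.012, 1.134, -0.075], TCP at [0.137, -0.61, 0.227] pointing down, gripper open.
Joint ranges: [-2.62, 2.62], [-0.44, 2.09], [-1.27, 1.32], [0.08, 2.57], [-1.32, 4.46], [0.12, 2], [-2.74, 2.74]. Speed limits (rad/s): [2.22, 2.22, 3.01, 3.01, 3.14, 3.14, 3.14].

## Interface

Orientations are given as a rotation vector (axis times angle).
In Python, from cell import arm gives the robot as it stands.
- The arm moves only by the tool carry_out, never from a script. Its arguments are lists of equal length, an entry for each row: "claw": the finger opening in cm, from 0 to 9.18; "delta_pos": the shift along the tool's x, y, z in cm, a list of three; "angular": the turn, a rotation vector about the tool's x, y, z in rad, a list of three. In form: {"claw": [claw, ...], "delta_pos": [[dx, dy, dz], ...], "angular": [[ax, ay, az], ...]}. A call has 1 to 20 rows; each row shifts and turns the commanded pose from where the row before left it, along the tool's axes as they then stand; what a row does not reach is not made up. A row lasts 1/10 s, in which the tool goes at most 50 mm and 8.59 degrees, less where a joint would pass 70% of its speed; a pose out of reach is approached as far as the arm can. A call with a gripper value outside its range is refused whole. The fingers move at their own pace and stop on an object; "force" is the grip in N (left out, the last holds). Time passes only in rows, so rows that do not move let the fingers close. It gives the time, the measured TCP pose, the force, the opening and the grip force at its end, in the units of the state.
- arm.observe(): the state, without advancing time (a new reading comes with each control period).
- arm.get_image(name): name is "side" or "top" or "wrist"; returns a dict with "frame" (400x640x3 uint8, red, green, blue), "mtx" (3x3 intrinsics, pixels), "T" (4x4, takes a point from camera to world coordinates). Camera axes: x right, y down, z forward; pixel columns grow to the right and rows downward; lengths in m; the calibration is good to about 2 mm. A picture is of the moment at which its call begins. There is no depth.
- arm.sign_off(): hands the job in; it is judged then, once.
Trained networks look in a picture, given as the dict that the camera call returned (one of the last four; its "shot" number tells which), for a name from the list of things; names that differ only in an ending like _2 or _b are one class to them, and where a whole thing is asked for, a point or a joint stands for the part that bears it (a point fixed in the world has none). Each returns a list of dicts, best first, with "conf" (0 to 1); they miss things now and then, are a little off and sometimes report something else, mostly with a low value. They report only what shows in the picture. A call takes as long as a camera call. They do not tell look-alikes from the thing itself.
- arm.look_for(label, picture): "centre" ([column, row] as shares, 0 to 1, of the picture: columns of its width, rows of its height, amid what is visible of it).
- arm.trace(label, picture): "region" (400x640 bool, what is visible of it) and "centre" ([column, row] as shares, 0 to 1, of the picture: columns of its width, rows of its height, amid what is visible of it).
- arm.place_of(label, picture): "centre" ([column, row] as shares, 0 to 1, of the picture: columns of its width, rows of its height: a listed point, or the origin of a listed thing).
The state is a dict: "clock": time; "joints": joint angles; "dq": joint speeds; "joint_efforts": joint torques, N m; "position": TCP position; "ee_rot": TCP orientation; "force": force on the tool from outside, world axes, zero at the start; "ft_torque": the same for the moment, N m; "width": opening from 0.0 (shut) to 1.0 (fully open); "gripper_force": force on a finger pad.
Only numpy, scipy, OpenCV 4.12 (cv2) and the standard library are available. Lean on these libraries where they do the work, as an engineer would, in place of code of your own. Each camera call takes 0.05 s, during which the arm holds its last target. There are 200 camera calls.

## Working session

There is one attempt and no reset: what is moved stays moved. The work goes in short steps, Python scripts to look and compute and a tool call to move; the robot and the scene stay as the last step left them, time stands still between calls to the robot, and variables do not carry over. Pictures are saved under pics/ and viewed, at most 14 in all, crops included, and the job is handed in when it is done.

Besides the shell and the picture viewer there is one more tool, called after ">>>" as name(argument=value, ...), one argument or row to a line, values as JSON. carry_out: Moves the arm, as the interface text tells. Its arguments: {"type":"object","properties":{"claw":{"type":"array","items":{"type":"number"}},"delta_pos":{"type":"array","items":{"type":"array","items":{"type":"number"}}},"angular":{"type":"array","items":{"type":"array","items":{"type":"number"}}},"force":{"type":"number"}},"required":["claw","delta_pos","angular"]}

```bash
mkdir -p pics; ls; cat > h.py <<'E'
import numpy as np, cv2, json
from cell import arm
from scipy.spatial.transform import Rotation as R
def px2w(p,im,z=0.0):
    K=im["mtx"];T=im["T"]
    d=T[:3,:3]@np.linalg.inv(K)@np.array([p[0],p[1],1.0]);o=T[:3,3]
    return o+d*(z-o[2])/d[2]
def w2px(w,im):
    T=im["T"];c=T[:3,:3].T@(np.asarray(w)-T[:3,3]);q=im["mtx"]@c
    return q[:2]/q[2]
def save(im,n): cv2.imwrite("pics/"+n,im["frame"][:,:,::-1])
E
python3 - <<'E'
from h import *
print(arm.observe())
for c in ["top","side"]:
    im=arm.get_image(c);save(im,c+"0.png");print(c,im["T"].round(3).tolist(),im["mtx"][0,0])
    np.savez("pics/%s0.npz"%c,**{k:im[k] for k in("frame","mtx","T")})
    for n,z in dict(orange_box=0,green_box=0,black_tape=.038,red_marker=0,blue_pad=0,yellow_pad=0,black_marker=0,masking_tape=0,tape_measure=0).items():
        for r in arm.place_of(n,im)[:4]:
            p=np.array(r["centre"])*[640,400]; print(n,round(r["conf"],2),p.round(1),px2w(p,im,z).round(3))
E
```

```text
pics
{'clock': 0.0, 'joints': array([ 1.24638788,  0.43521697,  0.02499309,  1.57410452, -0.01161079,
        1.13399783, -0.07511794]), 'dq': array([-0.0008162 ,  0.0001767 , -0.00028754,  0.00077132, -0.00031486,
        0.00021934, -0.00206984]), 'joint_efforts': array([-1.57033101e-03, -6.67862391e+01,  9.84345339e-01, -3.14457929e+01,
       -6.04927051e-02,  4.29895695e-02,  1.57472796e-04]), 'position': array([ 0.13731845, -0.60919923,  0.22594607]), 'ee_rot': array([-3.12077113e+00, -3.47357937e-01,  4.95313761e-04]), 'force': array([ 0.08201126,  0.53020625, -0.06240187]), 'ft_torque': array([-0.01072735,  0.03557481, -0.00256697]), 'gripper_force': 0.0, 'width': 0.9989801437801662}
top [[-0.145, -0.964, 0.222, 0.242], [-0.989, 0.141, -0.034, 0.022], [0.001, -0.225, -0.974, 1.232], [0.0, 0.0, 0.0, 1.0]] 429.4763314941974
orange_box 0.69 [392. 163.] [ 0.601 -0.251  0.   ]
orange_box 0.56 [176.3 247.4] [0.441 0.408 0.   ]
green_box 0.95 [407.3 202.6] [ 0.475 -0.273  0.   ]
green_box 0.69 [337.9 166.8] [ 0.613 -0.088  0.   ]
green_box 0.68 [225.7 241.9] [0.436 0.266 0.   ]
blac
[... 515 characters left out ...]
.0, 0.0, 0.0, 1.0]] 512.2484429434368
orange_box 0.91 [379.9 272.7] [ 0.612 -0.256  0.   ]
green_box 0.67 [365.6 233.2] [ 0.62  -0.076  0.   ]
green_box 0.6 [336.9 287.2] [ 0.475 -0.282  0.   ]
green_box 0.53 [292. 182.] [0.438 0.264 0.   ]
black_tape 0.7 [381.  258.7] [ 0.619 -0.238  0.038]
red_marker 0.61 [339.1 175.7] [0.614 0.261 0.   ]
blue_pad 0.74 [340.2 176.3] [0.618 0.256 0.   ]
blue_pad 0.73 [320.7 249. ] [ 0.464 -0.114  0.   ]
yellow_pad 0.75 [307.9 202.5] [0.471 0.128 0.   ]
yellow_pad 0.69 [285.1 158.8] [0.438 0.425 0.   ]
black_marker 0.48 [355.2 204.1] [0.627 0.08  0.   ]
masking_tape 0.62 [339.7 318.3] [ 0.456 -0.394  0.   ]
tape_measure 0.81 [285.4 161. ] [0.436 0.409 0.   ]
```

```bash
python3 - <<'E'
import cv2
a=cv2.imread("pics/top0.png")[100:300,120:500];cv2.imwrite("pics/topc.png",cv2.resize(a,None,fx=2.1,fy=2.1,interpolation=cv2.INTER_CUBIC))
a=cv2.imread("pics/side0.png")[100:350,220:460];cv2.imwrite("pics/sidec.png",cv2.resize(a,None,fx=2.4,fy=2.4,interpolation=cv2.INTER_CUBIC))
E
```

```text
(no output)
```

View pics/topc.png

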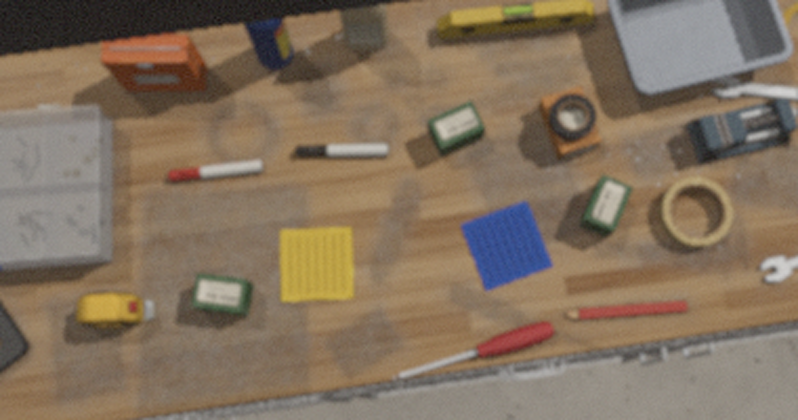

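View pics/sidec.png

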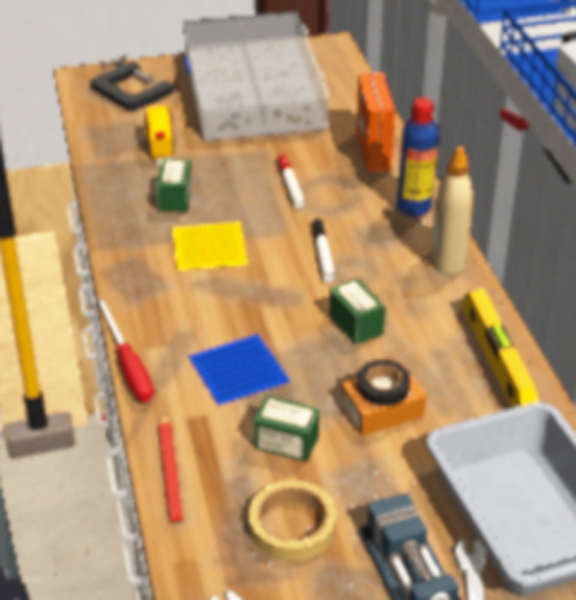

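The top crop shows three green cartons: (456,127) at world 0.61,-0.09, (606,205) at 0.475,-0.27, and (222,294) at 0.44,0.27. The farthest from the base is (456,127). The orange box with the roll on it is at (572,120), and the tall orange case at (155,63) is a decoy. The red-capped marker is at (215,170); the red pencil and the black-capped marker are not part of the job. Next I'll fit the poses.

```bash
cat >> h.py <<'E'
from scipy.optimize import minimize
def boxpts(x,y,yaw,d,z0=0):
    c,s=np.cos(yaw),np.sin(yaw);P=[]
    for a in(-.5,.5):
        for b in(-.5,.5):
            for h in(0,1): P.append([x+c*a*d[0]-s*b*d[1],y+s*a*d[0]+c*b*d[1],z0+h*d[2]])
    return np.array(P)
def cyl(x,y,r,h,z0=0):
    t=np.linspace(0,2*np.pi,24,endpoint=False)
    return np.array([[x+r*np.cos(a),y+r*np.sin(a),z] for a in t for z in(z0,z0+h)])
def sil(im,sets,s=8):
    m=np.zeros((400,640),np.float32)
    for P in sets:
        q=np.array([w2px(p,im) for p in P]);h=cv2.convexHull(q.astype(np.float32))
        # antialias by subpixel shift
        t=np.zeros((400,640),np.uint8);cv2.fillConvexPoly(t,np.round(h*16).astype(np.int32),255,cv2.LINE_AA,4);m=np.maximum(m,t/255.)
    return cv2.GaussianBlur(m,(0,0),1.2)
def fit(views,model,x0,scale=(.008,.008,.15)):
    ms=[(im,cv2.GaussianBlur(m.astype(np.float32),(0,0),1.2)) for im,m in views]
    f=lambda p:sum(((sil(im,model(p))-m)**2).sum()/m.sum() for im,m in ms)
    best=None
    yaws=[0] if len(x0)==2 else np.linspace(-1.2,1.57,6)
    for a in yaws:
        s=np.array(list(x0[:2])+([] if len(x0)==2 else [a]))
        S=np.vstack([s]+[s+np.eye(len(s))[i]*scale[i] for i in range(len(s))])
        r=minimize(f,s,method="Nelder-Mead",options=dict(initial_simplex=S,xatol=3e-4,fatol=1e-4,maxiter=120))
        if best is None or r.fun<best.fun: best=r
    return best
def near(lst,im,w,key=None,z=0,tol=.06):
    for r in lst:
        p=np.array(r["centre"])*[640,400]
        if np.linalg.norm(px2w(p,im,z)[:2]-w)<tol: return r
D=dict(orange_box=((.085,.06,.038),(.605,-.253)),green_box=((.045,.068,.05),(.615,-.082)),blue_pad=((.1,.1,.003),(.46,-.12)),
 yellow_pad=((.1,.1,.003),(.471,.127)),red_marker=((.016,.13,.016),(.607,.258)),black_marker=((.016,.13,.016),(.632,.075)))
E
cat > m.py <<'E'
from h import *
ims=[arm.get_image(c) for c in("top","side")]
for n,(d,w) in D.items():
    V=[]
    for im in ims:
        r=near(arm.trace(n,im),im,w)
        if r is None: print(n,"missing",im["shot"]);continue
        m=r["region"].copy()
        if n=="orange_box":
            t=near(arm.trace("black_tape",im),im,w,.038)
            if t: m|=t["region"]
        V.append((im,m))
    if n=="orange_box": 
        f=lambda p:[boxpts(*p[:3],d),cyl(p[3],p[4],.032,.019,.038)]
        ms=V; 
        r=fit(V,lambda p:[boxpts(*p,d),cyl(p[0]+.008,p[1]+.005,.032,.019,.038)],(*w,0))
    else: r=fit(V,lambda p:[boxpts(*p,d)],(*w,0))
    print(n,len(V),r.x.round(4),round(r.fun,3),[round(fit([v],lambda p:[boxpts(p[0],p[1],r.x[2],d)],r.x[:2]).x[k],4) for v in V for k in(0,1)])
E
python3 m.py
```

```text
orange_box 2 [ 0.6097 -0.2478  0.1742] 1.043 [np.float64(0.6117), np.float64(-0.2458), np.float64(0.6087), np.float64(-0.2514)]
green_box 2 [ 0.6245 -0.0853  0.2719] 0.062 [np.float64(0.625), np.float64(-0.0847), np.float64(0.6236), np.float64(-0.0893)]
blue_pad 2 [ 0.4543 -0.1332  0.1968] 0.105 [np.float64(0.4564), np.float64(-0.1316), np.float64(0.4528), np.float64(-0.1348)]
yellow_pad 2 [0.4661 0.1325 1.4546] 0.148 [np.float64(0.4661), np.float64(0.1336), np.float64(0.4658), np.float64(0.1283)]
red_marker missing 4
red_marker 1 [ 0.6182  0.2596 -0.0222] 0.043 [np.float64(0.6182), np.float64(0.2596)]
black_marker 2 [0.6218 0.0773 3.0057] 0.296 [np.float64(0.6218), np.float64(0.0771), np.float64(0.6218), np.float64(0.0773)]
```

>>> carry_out(
  claw=[9.18,9.18,9.18,9.18,9.18,9.18,9.18,9.18,9.18,9.18,9.18,9.18,9.18,9.18,9.18,9.18,9.18,9.18],
  delta_pos=[
    [3.5,-1.65,0],
    [3.5,-1.65,0],
    [3.5,-1.65,0],
    [3.5,-1.65,0],
    [3.5,-1.65,0],
    [3.5,-1.65,0],
    [3.5,-1.65,0],
    [3.5,-1.65,0],
    [3.5,-1.65,0],
    [3.5,-1.65,0],
    [3.5,-1.65,0],
    [3.5,-1.65,0],
    [3.5,-1.65,0],
    [3.5,-1.65,0],
    [3.5,-1.65,0],
    [0,0,0],
    [0,0,0],
    [0,0,0],
  ],
  angular=[
    [0,0,0],
    [0,0,0],
    [0,0,0],
    [0,0,0],
    [0,0,0],
    [0,0,0],
    [0,0,0],
    [0,0,0],
    [0,0,0],
    [0,0,0],
    [0,0,0],
    [0,0,0],
    [0,0,0],
    [0,0,0],
    [0,0,0],
    [0,0,0],
    [0,0,0],
    [0,0,0],
  ],
)

```text
clock: 3.6
position: [0.5944, -0.2539, 0.2266]
ee_rot: [3.122, 0.345, -0.001]
force: [-0.4, 0.2, 0.5]
width: 1.001
gripper_force: 0.0
```

```bash
cat >> h.py <<'E'
def go(x,y,z,yaw):
    "tool-frame move to target: turn first, then shift (cm)"
    s=arm.observe();M=R.from_rotvec(s["ee_rot"]).as_matrix();p=s["position"]
    c=np.arctan2(M[1,0],M[0,0]);dy=(yaw-c+np.pi/2)%np.pi-np.pi/2
    y1=c+dy;d=np.array([x,y,z])-p
    print("pos",p.round(4),"yaw",round(c,3),"tilt",round(np.arccos(-M[2,2]),3),"| turn az",round(-dy,3),"shift",np.round([100*(d[0]*np.cos(y1)+d[1]*np.sin(y1)),100*(d[0]*np.sin(y1)-d[1]*np.cos(y1)),-100*d[2]],2),"j7",s["joints"][6].round(2))
def meas(n,im,w,yaw=True,extra=None):
    r=near(arm.trace(n,im),im,w,tol=.08)
    if r is None: return None
    return fit([(im,r["region"])],extra or (lambda p:[boxpts(*p,D[n][0])]),(*w,0) if yaw else w)
E
python3 - <<'E'
from h import *
im=arm.get_image("wrist");save(im,"w1.png");print(im["T"].round(3).tolist(),im["mtx"][0,0])
for n,z in(("black_tape",.038),("orange_box",0),("green_box",0)):
    for r in arm.place_of(n,im)[:3]:
        p=np.array(r["centre"])*[640,400];print(n,round(r["conf"],2),p.round(0),px2w(p,im,z).round(4))
t=arm.trace("black_tape",im)[0]["region"];o=arm.trace("orange_box",im)[0]["region"]
# hull of tape = disk
tt=fit([(im,t)],lambda p:[cyl(p[0],p[1],.032,.019,.038)],(.613,-.242));print("tape",tt.x.round(4),round(tt.fun,3))
bb=fit([(im,o|t)],lambda p:[boxpts(*p,D["orange_box"][0]),cyl(*tt.x,.032,.019,.038)],(.61,-.248,0));print("box",bb.x.round(4),round(bb.fun,3))
go(*tt.x,.042,.2217)
E
```

```text
[[0.22, -0.931, -0.291, 0.674], [-0.976, -0.21, -0.066, -0.236], [0.001, 0.298, -0.955, 0.384], [0.0, 0.0, 0.0, 1.0]] 319.63183071224205
black_tape 0.8 [318. 162.] [ 0.6091 -0.245   0.038 ]
green_box 0.75 [321. 254.] [ 0.4831 -0.276   0.    ]
tape [ 0.6127 -0.2448] 0.356
box [ 0.6135 -0.2451  0.167 ] 0.015
pos [ 0.5948 -0.2536  0.2269] yaw 0.221 tilt 0.0 | turn az -0.001 shift [ 1.95 -0.46 18.49] j7 -1.09
```

View pics/w1.png

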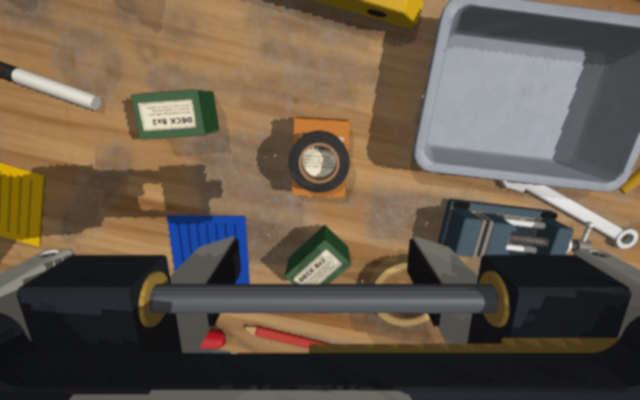

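>>> carry_out(
  claw=[9.18,9.18,9.18,9.18,9.18,9.18,9.18,9.18,9.18,9.18,7,6,5.5,5.5,5.5],
  delta_pos=[
    [0,0,0],
    [1.0,-0.2,2],
    [0.9,-0.2,3],
    [0,0,3],
    [0,0,3],
    [0,0,3],
    [0,0,2.5],
    [0,0,2],
    [0,0,0],
    [0,0,0],
    [0,0,0],
    [0,0,0],
    [0,0,0],
    [0,0,0],
    [0,0,0],
  ],
  angular=[
    [0,0,0.054],
    [0,0,0],
    [0,0,0],
    [0,0,0],
    [0,0,0],
    [0,0,0],
    [0,0,0],
    [0,0,0],
    [0,0,0],
    [0,0,0],
    [0,0,0],
    [0,0,0],
    [0,0,0],
    [0,0,0],
    [0,0,0],
  ],
  force=15,
)

```text
clock: 5.4
position: [0.6135, -0.2458, 0.0423]
ee_rot: [3.13, 0.263, 0.001]
force: [-0.8, 0.6, 3.1]
width: 0.685
gripper_force: 15.0
```

>>> carry_out(
  claw=[5.5,5.5,5.5,5.5,5.5,5.5,5.5,5.5,5.5,5.5,5.5,5.5,5.5,5.5,5.5,5.5,5.5,5.5],
  delta_pos=[
    [0,0,-2],
    [0,0,-4],
    [0,0,-4],
    [0,0,-3],
    [-1.25,-3.1,-0.2],
    [-1.25,-3.1,-0.2],
    [-1.25,-3.1,-0.2],
    [-1.25,-3.1,-0.2],
    [-1.25,-3.1,-0.2],
    [-1.25,-3.1,-0.2],
    [-1.25,-3.1,-0.2],
    [-1.25,-3.1,-0.2],
    [-1.25,-3.1,-0.2],
    [-1.25,-3.1,-0.2],
    [-1.25,-3.1,-0.2],
    [-1.25,-3.1,-0.2],
    [0,0,0],
    [0,0,0],
  ],
  angular=[
    [0,0,0],
    [0,0,0],
    [0,0,0],
    [0,0,0],
    [0,0,0],
    [0,0,0],
    [0,0,0],
    [0,0,0],
    [0,0,0],
    [0,0,0],
    [0,0,0],
    [0,0,0],
    [0,0,0],
    [0,0,0],
    [0,0,0],
    [0,0,0],
    [0,0,0],
    [0,0,0],
  ],
)

```text
clock: 7.2
position: [0.4031, 0.0963, 0.1959]
ee_rot: [3.13, 0.266, 0.001]
force: [0.3, -1.4, 0.3]
width: 0.687
gripper_force: 15.0
```

```bash
cat > v.py <<'E'
from h import *
import sys
im=arm.get_image("wrist");save(im,sys.argv[1])
for n in sys.argv[2:]:
    r=meas(n,im,D[n][1]);print(n,r and (r.x.round(4),round(r.fun,3)))
    if r and n.endswith("pad"): D[n]=(D[n][0],tuple(r.x[:2]))
E
python3 v.py w2.png yellow_pad red_marker black_marker; python3 -c "
from h import *
go(.466,.1325,.008,.167)"
```

```text
yellow_pad (array([ 0.4685,  0.1335, -1.671 ]), np.float64(0.005))
red_marker None
black_marker None
pos [0.4037 0.0951 0.1956] yaw 0.166 tilt 0.0 | turn az -0.001 shift [ 6.76 -2.66 18.76] j7 -1.83
```

View pics/w2.png

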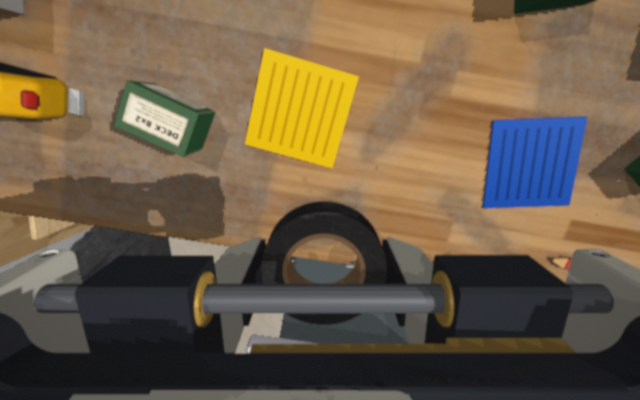

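>>> carry_out(
  claw=[5.5,5.5,5.5,5.5,5.5,5.5,5.5,5.5,5.5,5.5,8.5,9.18,9.18,9.18,9.18,9.18,9.18,9.18,9.18],
  delta_pos=[
    [3.5,-1.4,3],
    [3.5,-1.3,3],
    [0,0,3],
    [0,0,3],
    [0,0,3],
    [0,0,2],
    [0,0,1],
    [0,0,0.7],
    [0,0,0],
    [0,0,0],
    [0,0,0],
    [0,0,0],
    [0,0,0],
    [0,0,0],
    [0,0,-2],
    [0,0,-4],
    [0,0,-4],
    [0,0,-4],
    [0,0,0],
  ],
  angular=[
    [0,0,0],
    [0,0,0],
    [0,0,0],
    [0,0,0],
    [0,0,0],
    [0,0,0],
    [0,0,0],
    [0,0,0],
    [0,0,0],
    [0,0,0],
    [0,0,0],
    [0,0,0],
    [0,0,0],
    [0,0,0],
    [0,0,0],
    [0,0,0],
    [0,0,0],
    [0,0,0],
    [0,0,0],
  ],
)

```text
clock: 9.3
position: [0.4706, 0.1357, 0.1537]
ee_rot: [-3.129, -0.263, -0.013]
force: [0.1, 0.9, -0.1]
width: 0.999
gripper_force: 0.0
```

```bash
cat > v2.py <<'E'
from h import *
im=arm.get_image("wrist");save(im,"w3.png")
for n in("yellow_pad","red_marker","black_marker","green_box","tape_measure"):
    for r in arm.place_of(n,im)[:3]:
        p=np.array(r["centre"])*[640,400];print(n,round(r["conf"],2),p.round(0),px2w(p,im).round(4))
r=near(arm.trace("black_tape",im),im,[.4685,.1335]);print("tape",fit([(im,r["region"])],lambda p:[cyl(*p,.032,.019,.003)],(.4685,.1335)).x if r else None)
r=meas("red_marker",im,(.61,.26));print(r and (r.x,r.fun));
go(.61,.26,.15,0)
E
python3 v2.py
```

```text
yellow_pad 0.75 [324. 190.] [0.4671 0.1345 0.    ]
black_marker 0.6 [415.  32.] [0.6224 0.0797 0.    ]
green_box 0.86 [198. 196.] [0.4395 0.2602 0.    ]
green_box 0.72 [592.  63.] [ 0.6243 -0.084   0.    ]
tape_measure 0.65 [ 54. 172.] [0.4399 0.4025 0.    ]
tape [0.46764287 0.13430038]
(array([ 0.6210789 ,  0.25865985, -0.0262406 ]), np.float64(0.003409700213232777))
pos [0.4672 0.1342 0.1477] yaw 0.168 tilt 0.002 | turn az 0.168 shift [ 14.28 -12.58  -0.23] j7 -1.93
```

```bash
python3 - <<'E'
from h import *
im=dict(np.load("pics/side0.npz"))
for n,p in dict(bottle=(412,215),case=(375,172),case2=(362,120),glue=(450,272),tray=(432,440),traylow=(480,550),boxnear=(325,130)).items():
    q=(220+p[0]/2.4,100+p[1]/2.4);print(n,px2w(q,im,0).round(3),px2w(q,im,.06).round(3))
go(.6211,.2587,.1,-1.597)
E
```

```text
bottle [0.776 0.13  0.   ] [0.746 0.052 0.06 ]
case [0.756 0.252 0.   ] [0.727 0.168 0.06 ]
case2 [0.78  0.405 0.   ] [0.75  0.312 0.06 ]
glue [ 0.784 -0.012  0.   ] [ 0.754 -0.082  0.06 ]
tray [ 0.655 -0.311  0.   ] [ 0.632 -0.364  0.06 ]
traylow [ 0.652 -0.479  0.   ] [ 0.629 -0.523  0.06 ]
boxnear [0.712 0.39  0.   ] [0.686 0.298 0.06 ]
pos [0.4672 0.1342 0.1477] yaw 0.168 tilt 0.002 | turn az -1.377 shift [12.85 15.06  4.77] j7 -1.93
```

>>> carry_out(
  claw=[6,6,6,6,6,6,6,6,6,6,6,6,6,6,6,6,6,6,6],
  delta_pos=[
    [0,0,0],
    [0,0,0],
    [0,0,0],
    [0,0,0],
    [0,0,0],
    [0,0,0],
    [0,0,0],
    [0,0,0],
    [0,0,0],
    [0,0,0],
    [0,0,0],
    [0,0,0],
    [0,0,0],
    [-3.2,-3.75,0],
    [-3.2,-3.75,0],
    [-3.2,-3.75,0],
    [-3.2,-3.75,0],
    [0,0,0],
    [0,0,0],
  ],
  angular=[
    [0,0,0.1358],
    [0,0,0.1358],
    [0,0,0.1358],
    [0,0,0.1358],
    [0,0,0.1358],
    [0,0,0.1358],
    [0,0,0.1358],
    [0,0,0.1358],
    [0,0,0.1358],
    [0,0,0.1358],
    [0,0,0.1358],
    [0,0,0.1358],
    [0,0,0.1358],
    [0,0,0],
    [0,0,0],
    [0,0,0],
    [0,0,0],
    [0,0,0],
    [0,0,0],
  ],
)

```text
clock: 11.6
position: [0.5983, 0.2783, 0.1391]
ee_rot: [2.344, -2.065, -0.009]
force: [-0.9, -1.0, -0.2]
width: 0.653
gripper_force: 0.0
```

```bash
python3 - <<'E'
from h import *
im=arm.get_image("wrist");save(im,"w4.png")
r=meas("red_marker",im,(.621,.259));print(r and (r.x,r.fun));
go(.6211,.2587,.004,-1.597)
E
```

```text
(array([ 0.61912282,  0.2569882 , -0.02718608]), np.float64(0.01924914609590948))
pos [0.5983 0.2764 0.1418] yaw -1.449 tilt 0.015 | turn az 0.148 shift [ 1.71 -2.32 13.78] j7 -2.74
```

View pics/w4.png

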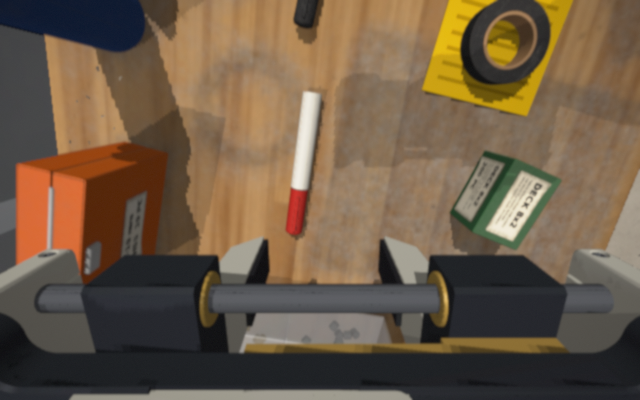

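>>> carry_out(
  claw=[6,6,6,6,6,6,6,6,6,6,6,6,6,6,6,6,6,6,6,6],
  delta_pos=[
    [0,0,0],
    [0,0,0],
    [0,0,0],
    [0,0,0],
    [0,0,0],
    [0,0,0],
    [0,0,0],
    [0,0,0],
    [0,0,0],
    [0,0,0],
    [0,0,0],
    [0,0,0],
    [0,0,0],
    [0,0,0],
    [0,0,0],
    [0,0,0],
    [0,0,0],
    [0,0,0],
    [0,0,0],
    [0,0,0],
  ],
  angular=[
    [0,0,-0.14],
    [0,0,-0.14],
    [0,0,-0.14],
    [0,0,-0.14],
    [0,0,-0.14],
    [0,0,-0.14],
    [0,0,-0.14],
    [0,0,-0.14],
    [0,0,-0.14],
    [0,0,-0.14],
    [0,0,-0.14],
    [0,0,-0.14],
    [0,0,-0.14],
    [0,0,-0.14],
    [0,0,-0.14],
    [0,0,-0.14],
    [0,0,-0.14],
    [0,0,-0.14],
    [0,0,-0.14],
    [0,0,-0.14],
  ],
)

```text
clock: 13.7
position: [0.5983, 0.2763, 0.1435]
ee_rot: [-2.442, -1.968, 0.018]
force: [-0.4, -0.3, -0.5]
width: 0.655
gripper_force: 0.0
```

```bash
python3 -c "
from h import *
go(.6205,.258,.1,1.545);print(arm.observe()['joints'].round(2), arm.observe()['ee_rot'])"
```

```text
pos [0.5983 0.2763 0.1435] yaw 1.357 tilt 0.013 | turn az -0.188 shift [-1.77  2.27  4.35] j7 -0.37
[-0.9   0.63  0.63  1.6  -0.41  1.06 -0.37] [-2.44177197 -1.96814603  0.01811601]
```

```bash
cat >> h.py <<'E'
def tilt(yaw):
    M=R.from_rotvec(arm.observe()["ee_rot"]).as_matrix();c,s=np.cos(yaw),np.sin(yaw)
    T=np.array([[c,s,0],[s,-c,0],[0,0,-1.]]);print("tool rotvec",R.from_matrix(M.T@T).as_rotvec().round(4))
E
python3 -c "
from h import *
tilt(1.545)"
```

```text
tool rotvec [-0.0119  0.0046 -0.1882]
```

>>> carry_out(
  claw=[6,6,6,6,6,6],
  delta_pos=[
    [0,0,0],
    [0,0,0],
    [-0.9,1.1,2],
    [-0.9,1.2,2],
    [0,0,0],
    [0,0,0],
  ],
  angular=[
    [-0.006,0.0023,-0.0941],
    [-0.006,0.0023,-0.0941],
    [0,0,0],
    [0,0,0],
    [0,0,0],
    [0,0,0],
  ],
)

```text
clock: 14.3
position: [0.6207, 0.258, 0.103]
ee_rot: [2.256, 2.186, -0.002]
force: [0.2, 0.5, 0.2]
width: 0.65
gripper_force: 0.0
```

```bash
python3 - <<'E'
from h import *
im=arm.get_image("wrist");save(im,"w5.png")
for i in range(1):
    r=meas("red_marker",im,(.621,.259));print(r and (r.x,r.fun))
    for q in arm.place_of("red_marker",im)[:2]: print(q["conf"],px2w(np.array(q["centre"])*[640,400],im))
tilt(1.545)
if r: go(r.x[0],r.x[1],.004,1.545)
E
```

```text
(array([0.61953813, 0.25750332, 3.11419175]), np.float64(0.024094693130234993))
0.94 [0.62236623 0.25789651 0.        ]
tool rotvec [ 0.0001 -0.0001 -0.0032]
pos [0.6209 0.2598 0.1033] yaw 1.542 tilt 0.0 | turn az -0.003 shift [-0.24 -0.13  9.93] j7 -0.16
```

Centred well enough; I'll grip and lift.

>>> carry_out(
  claw=[6,6,6,6,6,6,3,1,1,1,1,1,1,1],
  delta_pos=[
    [0,0,3],
    [0,0,3],
    [0,0,2.5],
    [0,0,1.4],
    [0,0,0],
    [0,0,0],
    [0,0,0],
    [0,0,0],
    [0,0,0],
    [0,0,0],
    [0,0,0],
    [0,0,-1],
    [0,0,-4],
    [0,0,-4],
  ],
  angular=[
    [0,0,0],
    [0,0,0],
    [0,0,0],
    [0,0,0],
    [0,0,0],
    [0,0,0],
    [0,0,0],
    [0,0,0],
    [0,0,0],
    [0,0,0],
    [0,0,0],
    [0,0,0],
    [0,0,0],
    [0,0,0],
  ],
  force=12,
)

```text
clock: 15.85
position: [0.6203, 0.2588, 0.0937]
ee_rot: [-2.254, -2.188, 0.006]
force: [-0.1, 0.3, 0.3]
width: 0.111
gripper_force: 0.0
```

```bash
python3 -c "
from h import *
print(arm.observe()['width'],arm.observe()['gripper_force'])
go(.4602,.0509,.1,-.1);go(.4602,.0509,.1,.01)"
```

```text
0.11065597631152845 0.0
pos [0.6203 0.2588 0.0937] yaw 1.541 tilt 0.004 | turn az -1.501 shift [ 13.85 -22.28  -0.63] j7 -0.15
pos [0.6203 0.2588 0.0937] yaw 1.541 tilt 0.004 | turn az 1.531 shift [-16.22  20.63  -0.63] j7 -0.15
```

```bash
python3 - <<'E'
from h import *
im=arm.get_image("wrist");save(im,"w6.png")
r=meas("red_marker",im,(.621,.259));print(r and (r.x,r.fun))
for q in arm.place_of("red_marker",im)[:2]: print(q["conf"],px2w(np.array(q["centre"])*[640,400],im))
E
```

```text
(array([ 0.62018507,  0.2574153 , -0.01707534]), np.float64(0.06326740908652471))
```

View pics/w6.png

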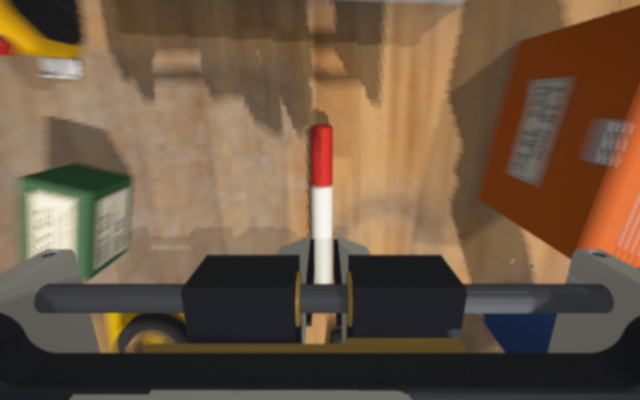

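The fingers were still closing when I lifted. The marker is still in place, red cap at (322,155) and barrel running under the fingers. I'll retry and wait longer.

>>> carry_out(
  claw=[4,4,4,4,4,4,4,4,4,1,1,1,1,1,1,1,1,1,1],
  delta_pos=[
    [0,0,0],
    [0,0,0],
    [0,0,0],
    [0,0,0],
    [0,0,3],
    [0,0,3],
    [0,0,2],
    [0,0,0.95],
    [0,0,0],
    [0,0,0],
    [0,0,0],
    [0,0,0],
    [0,0,0],
    [0,0,0],
    [0,0,0],
    [0,0,0],
    [0,0,0],
    [0,0,0],
    [0,0,0],
  ],
  angular=[
    [0,0,0],
    [0,0,0],
    [0,0,0],
    [0,0,0],
    [0,0,0],
    [0,0,0],
    [0,0,0],
    [0,0,0],
    [0,0,0],
    [0,0,0],
    [0,0,0],
    [0,0,0],
    [0,0,0],
    [0,0,0],
    [0,0,0],
    [0,0,0],
    [0,0,0],
    [0,0,0],
    [0,0,0],
  ],
  force=15,
)

```text
clock: 17.9
position: [0.6212, 0.2592, 0.0039]
ee_rot: [2.254, 2.188, -0.002]
force: [-0.9, -0.2, 6.1]
width: 0.172
gripper_force: 15.0
```

>>> carry_out(
  claw=[1,1,1,1,1,1,1,1,1,1,1,1,1,1],
  delta_pos=[
    [0,0,-2],
    [0,0,-3.5],
    [0,0,-3.5],
    [0,0,0],
    [0,0,0],
    [0,0,0],
    [0,0,0],
    [0,0,0],
    [0,0,0],
    [0,0,0],
    [0,0,0],
    [0,0,0],
    [0,0,0],
    [0,0,0],
  ],
  angular=[
    [0,0,0],
    [0,0,0],
    [0,0,0],
    [0,0,-0.1365],
    [0,0,-0.1365],
    [0,0,-0.1365],
    [0,0,-0.1365],
    [0,0,-0.1365],
    [0,0,-0.1365],
    [0,0,-0.1365],
    [0,0,-0.1365],
    [0,0,-0.1365],
    [0,0,-0.1365],
    [0,0,-0.1365],
  ],
)

```text
clock: 19.3
position: [0.6207, 0.259, 0.093]
ee_rot: [-0.146, -3.137, 0.003]
force: [0.6, -0.6, -0.7]
width: 0.173
gripper_force: 15.0
```

```bash
python3 -c "
from h import *
s=arm.observe();print(s['width'],s['gripper_force'],s['joints'].round(2));tilt(3.0416)
go(.4602,.0509,.006,-.1)"
```

```text
0.17334711729931349 14.998849737457931 [-0.57  0.64  0.15  1.59 -0.11  0.92  1.09]
tool rotvec [-0.0018 -0.0015  0.0067]
pos [0.6207 0.259  0.093 ] yaw 3.048 tilt 0.002 | turn az 0.007 shift [ 13.9  -22.31   8.7 ] j7 1.09
```

>>> carry_out(
  claw=[1,1,1,1,1,1,1,1,1,1,1,1,1,1,1,1],
  delta_pos=[
    [1.737,-2.79,0],
    [1.737,-2.79,0],
    [1.737,-2.79,0],
    [1.737,-2.79,0],
    [1.737,-2.79,0],
    [1.737,-2.79,0],
    [1.737,-2.79,0],
    [1.737,-2.79,0],
    [0,0,0],
    [0,0,2],
    [0,0,3],
    [0,0,2],
    [0,0,1.3],
    [0,0,0.4],
    [0,0,0],
    [0,0,0],
  ],
  angular=[
    [0,0,0],
    [0,0,0],
    [0,0,0],
    [0,0,0],
    [0,0,0],
    [0,0,0],
    [0,0,0],
    [0,0,0],
    [0,0,0],
    [0,0,0],
    [0,0,0],
    [0,0,0],
    [0,0,0],
    [0,0,0],
    [0,0,0],
    [0,0,0],
  ],
)

```text
clock: 20.9
position: [0.4611, 0.0509, 0.0073]
ee_rot: [-0.155, -3.137, 0.002]
force: [0.3, -0.2, -0.1]
width: 0.168
gripper_force: 15.0
```

>>> carry_out(
  claw=[1,1,2.5,3.5,3.5,3.5,3.5,3.5,3.5,3.5,3.5],
  delta_pos=[
    [0,0,0.25],
    [0,0,0],
    [0,0,0],
    [0,0,0],
    [0,0,0],
    [0,0,-1],
    [0,0,-3],
    [0,0,-4],
    [0,0,-4],
    [0,0,-2],
    [0,0,0],
  ],
  angular=[
    [0,0,0],
    [0,0,0],
    [0,0,0],
    [0,0,0],
    [0,0,0],
    [0,0,0],
    [0,0,0],
    [0,0,0],
    [0,0,0],
    [0,0,0],
    [0,0,0],
  ],
)

```text
clock: 22.0
position: [0.4626, 0.0511, 0.1478]
ee_rot: [0.155, 3.133, 0.001]
force: [-0.2, 0.6, -0.6]
width: 0.38
gripper_force: 0.0
```

```bash
python3 - <<'E'
from h import *
im=arm.get_image("wrist");save(im,"w7.png")
r=meas("red_marker",im,(.46,.051));print(r and (r.x,r.fun))
r=meas("blue_pad",im,(.456,-.132));print(r and (r.x,r.fun))
go(.6,-.25,.18,.167);tilt(.167+np.pi)
E
```

```text
(array([0.46285338, 0.05060226, 1.47367838]), np.float64(0.02662320300610196))
(array([ 0.45565332, -0.12992446,  0.21174133]), np.float64(0.01044746368648899))
pos [0.4602 0.0508 0.144 ] yaw 3.043 tilt 0.002 | turn az -0.266 shift [ -8.78 -31.98  -3.6 ] j7 1.31
tool rotvec [-0.0013 -0.0018 -0.2657]
```

>>> carry_out(
  claw=[7.6,7.6,7.6,7.6,7.6,7.6,7.6,7.6,7.6,7.6,7.6,7.6,7.6,7.6],
  delta_pos=[
    [0,0,0],
    [0,0,0],
    [-0.95,-3.2,0],
    [-0.95,-3.2,0],
    [-0.95,-3.2,0],
    [-0.95,-3.2,0],
    [-0.95,-3.2,0],
    [-0.95,-3.2,0],
    [-0.95,-3.2,0],
    [-0.95,-3.2,0],
    [-0.95,-3.2,0],
    [-0.95,-3.1,0],
    [0,0,0],
    [0,0,0],
  ],
  angular=[
    [0,0,-0.133],
    [0,0,-0.133],
    [0,0,0],
    [0,0,0],
    [0,0,0],
    [0,0,0],
    [0,0,0],
    [0,0,0],
    [0,0,0],
    [0,0,0],
    [0,0,0],
    [0,0,0],
    [0,0,0],
    [0,0,0],
  ],
)

```text
clock: 23.55
position: [0.6064, -0.2482, 0.1425]
ee_rot: [0.26, -3.126, 0.0]
force: [-0.8, 0.7, 0.4]
width: 0.828
gripper_force: 0.0
```

```bash
python3 - <<'E'
from h import *
im=arm.get_image("wrist");save(im,"w8.png")
r=meas("orange_box",im,(.6135,-.245));print(r and (r.x,r.fun))
b=meas("blue_pad",im,(.456,-.132));print(b and (b.x,b.fun))
if r: go(r.x[0],r.x[1],.009,r.x[2]);
tilt(.167+np.pi)
E
```

```text
(array([ 0.61217503, -0.2456932 ,  0.16737438]), np.float64(0.01526006567475168))
(array([ 0.45497907, -0.13134315, -1.36031656]), np.float64(0.005929292926215769))
pos [ 0.607  -0.2462  0.1437] yaw -2.973 tilt 0.003 | turn az 0.001 shift [-0.52 -0.03 13.47] j7 2.15
tool rotvec [ 0.0005 -0.0027  0.0017]
```

View pics/w8.png

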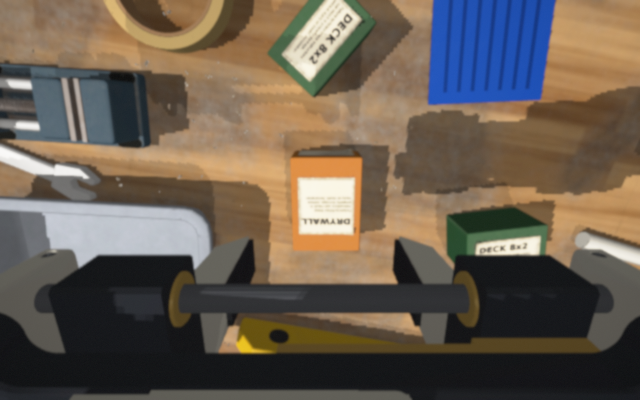

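>>> carry_out(
  claw=[7.8,7.8,7.8,7.8,7.8,7.8,7.8,7.8,5.5,5.5,5.5,5.5,5.5,5.5],
  delta_pos=[
    [-0.5,0,2],
    [0,0,3],
    [0,0,3],
    [0,0,3],
    [0,0,1.5],
    [0,0,0.9],
    [0,0,0],
    [0,0,0],
    [0,0,0],
    [0,0,0],
    [0,0,0],
    [0,0,0],
    [0,0,0],
    [0,0,0],
  ],
  angular=[
    [0,0,0],
    [0,0,0],
    [0,0,0],
    [0,0,0],
    [0,0,0],
    [0,0,0],
    [0,0,0],
    [0,0,0],
    [0,0,0],
    [0,0,0],
    [0,0,0],
    [0,0,0],
    [0,0,0],
    [0,0,0],
  ],
  force=30,
)

```text
clock: 25.1
position: [0.6127, -0.2467, 0.0113]
ee_rot: [0.263, -3.13, 0.001]
force: [-2.1, 2.9, 6.6]
width: 0.649
gripper_force: 30.0
```

```bash
python3 -c "
from h import *
s=arm.observe();print(s['width']*9.18,s['gripper_force'],s['force'])
go(.455,-.1313,.1,.2105)"
```

```text
5.959809233984466 30.00138133764267 [-2.11838085  2.91788025  6.63862661]
pos [ 0.6127 -0.2467  0.0113] yaw -2.974 tilt 0.001 | turn az -0.043 shift [13.01 14.58 -8.87] j7 2.17
```

>>> carry_out(
  claw=[5.5,5.5,5.5,5.5,5.5,5.5,5.5,5.5,5.5,5.5,5.5,5.5],
  delta_pos=[
    [0,0,-1],
    [0,0,-3],
    [0,0,-3],
    [0,0,-1],
    [2.6,2.92,0],
    [2.6,2.92,0],
    [2.6,2.92,0],
    [2.6,2.92,0],
    [2.6,2.92,0],
    [0,0,0],
    [0,0,0],
    [0,0,0],
  ],
  angular=[
    [0,0,0],
    [0,0,0],
    [0,0,0],
    [0,0,-0.043],
    [0,0,0],
    [0,0,0],
    [0,0,0],
    [0,0,0],
    [0,0,0],
    [0,0,0],
    [0,0,0],
    [0,0,0],
  ],
)

```text
clock: 26.3
position: [0.4558, -0.1321, 0.091]
ee_rot: [-0.329, 3.124, -0.003]
force: [-0.2, -0.4, -5.6]
width: 0.652
gripper_force: 30.0
```

```bash
python3 -c "
from h import *
s=arm.observe();print(s['width']*9.18,s['gripper_force'],s['force'])
go(.455,-.1313,.0143,.2105);tilt(.2105+np.pi)"
```

```text
5.9868125601575946 29.999071955680847 [-0.21775289 -0.40361651 -5.64459852]
pos [ 0.4558 -0.1321  0.091 ] yaw -2.932 tilt 0.002 | turn az -0.001 shift [0.06 0.1  7.67] j7 2.05
tool rotvec [-0.0019 -0.0002 -0.0007]
```

>>> carry_out(
  claw=[5.5,5.5,5.5,5.5,5.5,5.5,5.5],
  delta_pos=[
    [0,0.1,2],
    [0,0,2.5],
    [0,0,2],
    [0,0,0.7],
    [0,0,0.3],
    [0,0,0],
    [0,0,0],
  ],
  angular=[
    [0,0,0],
    [0,0,0],
    [0,0,0],
    [0,0,0],
    [0,0,0],
    [0,0,0],
    [0,0,0],
  ],
)

```text
clock: 27.0
position: [0.4552, -0.1309, 0.0163]
ee_rot: [0.329, -3.124, 0.002]
force: [0.0, -0.8, -4.4]
width: 0.651
gripper_force: 30.0
```

>>> carry_out(
  claw=[5.5,5.5,6.5,7.8,7.8,7.8,7.8,7.8,7.8,7.8,7.8],
  delta_pos=[
    [0,0,0.2],
    [0,0,0],
    [0,0,0],
    [0,0,0],
    [0,0,0],
    [0,0,0],
    [0,0,-2],
    [0,0,-4],
    [0,0,-4],
    [0,0,-3],
    [0,0,0],
  ],
  angular=[
    [0,0,0],
    [0,0,0],
    [0,0,0],
    [0,0,0],
    [0,0,0],
    [0,0,0],
    [0,0,0],
    [0,0,0],
    [0,0,0],
    [0,0,0],
    [0,0,0],
  ],
)

```text
clock: 28.1
position: [0.457, -0.131, 0.1473]
ee_rot: [-0.329, 3.119, -0.004]
force: [0.7, -0.5, 0.1]
width: 0.849
gripper_force: 0.0
```

```bash
python3 - <<'E'
from h import *
im=arm.get_image("wrist");save(im,"w9.png")
r=meas("orange_box",im,(.455,-.131),extra=lambda p:[boxpts(*p,D["orange_box"][0],.003)]);print(r and (r.x,r.fun))
b=meas("green_box",im,(.6245,-.085));print(b and (b.x,b.fun))
go(.6,-.085,.16,.272)
E
```

```text
(array([ 0.45517215, -0.13098715,  0.21165335]), np.float64(0.008312660530894623))
(array([ 0.60627842, -0.093722  ,  1.42258895]), np.float64(1.6156768437917288))
pos [ 0.4542 -0.1303  0.143 ] yaw -2.931 tilt 0.002 | turn az -0.062 shift [-15.26   0.44  -1.7 ] j7 2.02
```

>>> carry_out(
  claw=[7.8,7.8,7.8,7.8,7.8,7.8,7.8,7.8,7.8,7.8,7.8,7.8,7.8,7.8,7.8,7.8,7.8,7.8,7.8],
  delta_pos=[
    [0,0,0],
    [0,0,0],
    [0,0,0],
    [0,0,0],
    [0,0,0],
    [0,0,0],
    [0,0,0],
    [0,0,0],
    [0,0,0],
    [0,0,0],
    [0,0,0],
    [0,0,0],
    [0,3.44,0],
    [0,3.44,0],
    [0,3.44,0],
    [0,3.44,0],
    [0,3.44,0],
    [0,0,0],
    [0,0,0],
  ],
  angular=[
    [0,0,0.1258],
    [0,0,0.1258],
    [0,0,0.1258],
    [0,0,0.1258],
    [0,0,0.1258],
    [0,0,0.1258],
    [0,0,0.1258],
    [0,0,0.1258],
    [0,0,0.1258],
    [0,0,0.1258],
    [0,0,0.1258],
    [0,0,0.1258],
    [0,0,0],
    [0,0,0],
    [0,0,0],
    [0,0,0],
    [0,0,0],
    [0,0,0],
    [0,0,0],
  ],
)

```text
clock: 30.15
position: [0.6194, -0.0843, 0.1411]
ee_rot: [-1.898, -2.5, 0.007]
force: [-1.0, -0.3, 0.1]
width: 0.85
gripper_force: 0.0
```

```bash
python3 - <<'E'
from h import *
im=arm.get_image("wrist");save(im,"w10.png")
b=meas("green_box",im,(.6245,-.085));print(b and (b.x,b.fun))
for q in arm.place_of("green_box",im)[:3]: print(q["conf"],np.array(q["centre"])*[640,400],px2w(np.array(q["centre"])*[640,400],im))
if b: go(b.x[0],b.x[1],.015,1.843)
tilt(1.843)
E
```

```text
(array([ 0.62550168, -0.08479414,  0.29236253]), np.float64(0.013175791968666117))
0.76 [327.168 189.52 ] [ 0.62342122 -0.0852545   0.        ]
pos [ 0.6188 -0.0851  0.1425] yaw 1.841 tilt 0.004 | turn az -0.002 shift [-0.15  0.65 12.75] j7 0.59
tool rotvec [-0.0036  0.0006 -0.0021]
```

View pics/w10.png

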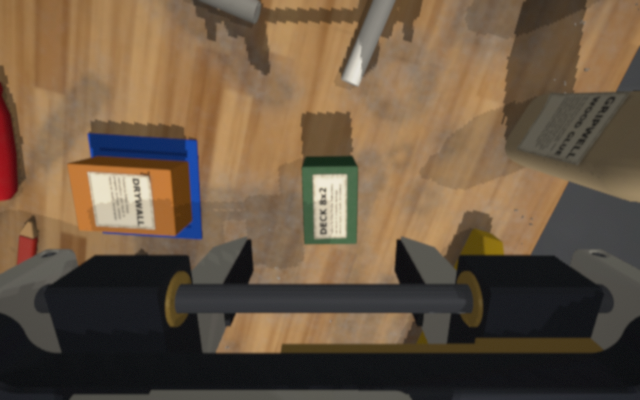

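>>> carry_out(
  claw=[6.8,6.8,6.8,6.8,6.8,6.8,6.8,6.8,4,4,4,4,4,4,4,4],
  delta_pos=[
    [-0.1,0.6,2],
    [0,0,3],
    [0,0,3],
    [0,0,2.5],
    [0,0,1.5],
    [0,0,0.7],
    [0,0,0],
    [0,0,0],
    [0,0,0],
    [0,0,0],
    [0,0,0],
    [0,0,0],
    [0,0,0],
    [0,0,0],
    [0,0,0],
    [0,0,0],
  ],
  angular=[
    [0,0,-0.02],
    [0,0,0],
    [0,0,0],
    [0,0,0],
    [0,0,0],
    [0,0,0],
    [0,0,0],
    [0,0,0],
    [0,0,0],
    [0,0,0],
    [0,0,0],
    [0,0,0],
    [0,0,0],
    [0,0,0],
    [0,0,0],
    [0,0,0],
  ],
  force=30,
)

```text
clock: 31.9
position: [0.6259, -0.084, 0.0167]
ee_rot: [-1.875, -2.52, 0.003]
force: [-3.4, -0.7, 6.1]
width: 0.485
gripper_force: 30.0
```

```bash
python3 -c "
from h import *
s=arm.observe();print(s['width']*9.18,s['gripper_force'],s['force'])
go(.4552,-.131,.12,.2117+np.pi/2)"
```

```text
4.45283049685706 29.999966025352478 [-3.396468   -0.73168086  6.07115058]
pos [ 0.6259 -0.084   0.0167] yaw 1.862 tilt 0.002 | turn az 0.08 shift [ -1.   -17.67 -10.33] j7 0.68
```

>>> carry_out(
  claw=[4,4,4,4,4,4,4,4,4,4,4,4],
  delta_pos=[
    [0,0,-1],
    [0,0,-3],
    [0,0,-3],
    [0,0,-2],
    [0,0,0],
    [-0.2,-3.53,0],
    [-0.2,-3.53,0],
    [-0.2,-3.53,0],
    [-0.2,-3.53,0],
    [-0.2,-3.53,0],
    [0,0,0],
    [0,0,0],
  ],
  angular=[
    [0,0,0],
    [0,0,0],
    [0,0,0],
    [0,0,0],
    [0,0,0.08],
    [0,0,0],
    [0,0,0],
    [0,0,0],
    [0,0,0],
    [0,0,0],
    [0,0,0],
    [0,0,0],
  ],
)

```text
clock: 33.1
position: [0.4556, -0.1306, 0.107]
ee_rot: [1.976, 2.442, -0.001]
force: [0.9, 0.9, -3.6]
width: 0.492
gripper_force: 30.0
```

```bash
python3 -c "
from h import *
s=arm.observe();print(s['width']*9.18,s['gripper_force'],s['force'])
go(.4552,-.131,.0582,.2117+np.pi/2);tilt(.2117+np.pi/2)"
```

```text
4.513740547427205 29.994836747646332 [ 0.87021958  0.87102501 -3.57097777]
pos [ 0.4556 -0.1306  0.107 ] yaw 1.781 tilt 0.001 | turn az -0.001 shift [-0.03 -0.04  4.88] j7 0.67
tool rotvec [-0.0007  0.0006 -0.0012]
```

>>> carry_out(
  claw=[4,4,4,4,4,4,4],
  delta_pos=[
    [0,0,1.5],
    [0,0,1.5],
    [0,0,1],
    [0,0,0.5],
    [0,0,0.3],
    [0,0,0],
    [0,0,0],
  ],
  angular=[
    [0,0,0],
    [0,0,0],
    [0,0,0],
    [0,0,0],
    [0,0,0],
    [0,0,0],
    [0,0,0],
  ],
)

```text
clock: 33.8
position: [0.4561, -0.1307, 0.0589]
ee_rot: [1.974, 2.443, -0.002]
force: [-1.5, 0.4, -4.8]
width: 0.486
gripper_force: 30.0
```

>>> carry_out(
  claw=[4,4,5.5,6.8,6.8,6.8,6.8,6.8,6.8,6.8,6.8],
  delta_pos=[
    [0,0,0.1],
    [0,0,0],
    [0,0,0],
    [0,0,0],
    [0,0,0],
    [0,0,0],
    [0,0,-2],
    [0,0,-4],
    [0,0,-4],
    [0,0,-4],
    [0,0,0],
  ],
  angular=[
    [0,0,0],
    [0,0,0],
    [0,0,0],
    [0,0,0],
    [0,0,0],
    [0,0,0],
    [0,0,0],
    [0,0,0],
    [0,0,0],
    [0,0,0],
    [0,0,0],
  ],
)

```text
clock: 34.9
position: [0.4588, -0.1314, 0.2022]
ee_rot: [1.971, 2.438, 0.005]
force: [1.2, 0.8, -0.2]
width: 0.739
gripper_force: 0.0
```

```bash
python3 - <<'E'
from h import *
im=arm.get_image("wrist");save(im,"w11.png")
b=meas("green_box",im,(.455,-.131),extra=lambda p:[boxpts(*p,D["green_box"][0],.041)]);print(b and (b.x,b.fun))
im=arm.get_image("side");a=im["frame"][100:350,220:460,::-1];cv2.imwrite("pics/s2.png",cv2.resize(a,None,fx=2.4,fy=2.4,interpolation=cv2.INTER_CUBIC))
print(arm.observe()["position"])
E
```

```text
(array([ 0.45675492, -0.13122305,  0.20313678]), np.float64(0.01588600413077096))
[ 0.45577168 -0.13013045  0.19734653]
```

View pics/w11.png

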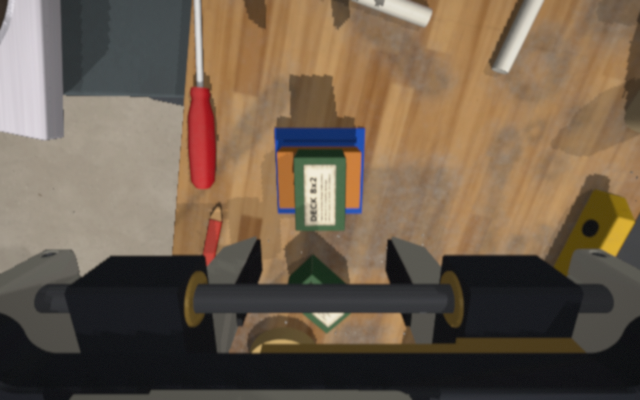

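View pics/s2.png

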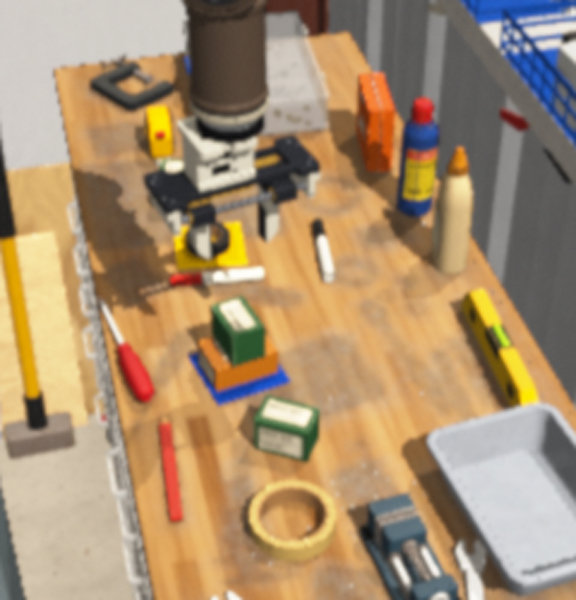

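The green box stands on the orange box on the blue pad at (240,340) in the side crop. The roll is on the yellow pad at (207,240), and the marker lies beside the pad at (215,277). The other items have not moved.

```bash
python3 -c "
from cell import arm
print(arm.sign_off())"
```

```text
the job is handed in; nothing more can be done
None
```

I handed the job in with all four items placed as asked; camera measurements put each one within about 3 mm of its target, though the sign-off itself returned no verdict.

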